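Find the concealed catch of the card chest and spring its drawer

ROBOT

A 7-joint arm with a two-finger parallel gripper is mounted at the origin on the work surface. World frame = base frame: x ahead of the robot, y to its left, z up, the work surface at z = 0. Lengths are in m, angles in rad, forces in N, time in s.
With the tool pointing down it reaches from about 0.425 to 0.925 m from the base axis. Payload 6.8 kg.
Tool frame: the origin (TCP) lies on the centre line of the jaws, within the pads' length; the fingertips stand bot.tip_reach ahead of it and the grasp point (between the pads) lies 3 mm ahead of it (bot.tip_reach is the distance from the TCP to the fingertips, in m); z points along the fingers, y is the line along which they close (so a half turn about z gives the same grasp; the last joint's range is limited). The gripper opens to 85 mm and grips with 20 to 120 N. Pads are 22 mm wide; open, the fingers measure 114 mm over their backs; the gripper's body (76 mm by 85 mm) begins 54 mm behind the grasp point. The pads swing forward as they close: fully open they stand 13 mm farther back than shut.
Start: joints at [-1.38, 0.477, 0.022, 1.555, -0.011, 1.109, -0.083], TCP at [0.199, 0.645, 0.253] pointing down, gripper open.
Joint ranges: [-2.96, 2.96], [-0.34, 2.1], [-1.41, 1.46], [0.24, 2.44], [-1.37, 4.51], [0.17, 1.92], [-2.96, 2.96]. Speed limits (rad/s): [2.39, 2.39, 3.14, 3.14, 3.14, 3.14, 3.14].

INTERFACE

Orientations are given as a unit quaternion [w, x, y, z].
In Python, from station import bot gives the robot as it stands.
- The arm moves only by the tool jog_arm, never from a script. Its argument "deltas" is a list of rows, each a list of 7 numbers: the shift along the world's x, y, z in m, then the turn, a rotation vector about the world's x, y, z in rad, then the opening, from 0 (shut) to 1 (fully open). In form: [[x, y, z, rx, ry, rz, grip], ...]. A call has 1 to 10 rows; each row shifts and turns the commanded pose from where the row before left it; what a row does not reach is not made up. A row lasts 1/10 s, in which the tool goes at most 50 mm and 8.59 degrees, less where a joint would pass 70% of its speed; a pose out of reach is approached as far as the arm can. A call with a gripper value outside its range is refused whole. The fingers move at their own pace and stop on an object; "newtons" is the grip in N (left out, the last holds). Time passes only in rows, so rows that do not move let the fingers close. It gives the time, the measured TCP pose, the force, the opening and the grip force at its end, in the units of the state.
- bot.get_obs(): the state, without advancing time (a new reading comes with each control period).
- bot.read_camera(name): name is "scene" or "top"; returns a dict with "img" (400x640x3 uint8, red, green, blue), "K" (3x3 intrinsics, pixels), "eye" and "attitude" of the camera in the world. Camera axes: x right, y down, z forward; pixel columns grow to the right and rows downward; lengths in m; the calibration is good to about 2 mm. A picture is of the moment at which its call begins. There is no depth.
- bot.hand_in(): hands the job in; it is judged then, once.
The state is a dict: "t": time; "q": joint angles; "joint_vel": joint speeds; "joint_torque": joint torques, N m; "eef_pos": TCP position; "tool_rot": TCP orientation; "contact_force": force on the tool from outside, world axes, zero at the start; "torque": the same for the moment, N m; "gripper_width": opening from 0.0 (shut) to 1.0 (fully open); "grasp_force": force on a finger pad.
Only numpy, scipy, OpenCV 4.12 (cv2) and the standard library are available. Lean on these libraries where they do the work, as an engineer would, in place of code of your own. Each camera call takes 0.05 s, during which the arm holds its last target. There are 200 camera calls.

TASK

The wooden card chest has a drawer without a handle, held by a concealed catch: a thumb plate of the same wood let into the flat top panel. Feel along the panel with the fingertips until you find the plate that gives, press it right in so that the drawer springs open, then let the plate come back up and take the hand away. Pick nothing up, and leave the other things on and around the chest where they stand.

Things in the scene. Friction and masses are not known exactly. Their poses are not given: they have to be found in the camera images.
- chest: Low wooden chest fixed to the table, 240 mm (its x, depth) by 372 mm (its y, width); origin at the centre of its underside; z up; its -x side, roughly towards the robot, is the drawer front. Level top 120 mm above the table for 90 mm either side of the middle in y; beyond that, to 186 mm, raised end decks 128 mm up, each carrying a small loose thing up to 36 mm high.
- top_mid (a point): Middle of the chest's flat top, 120 mm above the table, axes as the chest's. The catch's thumb plate lies in this top: a rectangle 60 mm (x) by 48 mm (y) of the same wood, a fine outline in the panel. Its centre has x = 0 but y anywhere from -45 to +45 mm from this point, different each time. All the rest of the top is rigid.
- catch (a joint): How far the thumb plate is pressed in, m: 0 at rest (its face 2 mm below the top), 0.006 fully in. Sprung: 1.5 N starts it, 6 N takes it fully in, it rises when let go; between about 0.004 and 0.0055 it frees the drawer. It sinks straight down, so the fingertips must lie within its 63 mm (x) by 51 mm (y) opening: shut fingers side by side along the chest's x fit.
- drawer (a joint): How far the drawer stands out towards the chest's -x, m: 0 shut, 0.04 sprung fully out. Latched, it cannot be pulled. Once the catch frees it, its own spring (2.5 to 5 N) pushes it out within a second and it stays out. Its front, with a label holder, is 340 mm wide, 12 to 98 mm above the table.
- weight: Loose aluminium record weight, 72 mm in diameter, 36 mm high, with a narrower grip on top, standing on one of the chest's end decks; origin at the centre of its underside. To be left alone.
- brush: Loose record brush, 110 mm (its x) by 34 mm, 24 mm high, dark wooden back on black pad, lying on the other end deck; origin at the centre of its underside. To be left alone.
- adapter: Loose small aluminium centre adapter, a disc 38 mm across and 8 mm high with a hole, lying on the chest's flat top near its far (+x) edge; origin at the centre of its underside. To be left alone.
- mug: Loose white mug, 80 mm across, 95 mm high, beside the chest; origin at the centre of its underside. To be left alone.
- cleaner: Loose white bottle, 52 mm across, 150 mm high, beside the chest; origin at the centre of its underside. To be left alone.
- tape: Loose cardboard ring (empty tape core), 100 mm across, 24 mm high, beside the chest; origin at the centre of its underside. To be left alone.
- cardbox: Loose open wooden box of cards, 100 mm by 140 mm, about 90 mm high, to the right of the chest; origin at the centre of its underside. To be left alone.

How it is judged:
By the outcome, as a careful person would: the job done as asked, in the order asked, and still so for the second after the job is handed in, with the robot touching nothing.
It also fails if it takes over 51 s, if anything falls off the work surface, if the arm or the gripper's body presses on something with over 40 N, if the wrist force passes 120 N, or if a joint passes its speed limit or range.

## Working session

There is one attempt and no reset: what is moved stays moved. The work goes in short steps, Python scripts to look and compute and a tool call to move; the robot and the scene stay as the last step left them, time stands still between calls to the robot, and variables do not carry over. Pictures are saved under pics/ and viewed, at most 10 in all, crops included, and the job is handed in when it is done.

Besides the shell and the picture viewer there is one more tool, called after "Call:" in YAML: its name, and indented under it one key for each argument. jog_arm: Moves the arm, as the interface text tells. Its arguments: {"type":"object","properties":{"deltas":{"type":"array"},"newtons":{"type":"number"}},"required":["deltas"]}

```bash
mkdir -p pics
python3 - <<'E'
from station import bot
import cv2
o=bot.get_obs();print(o['t'],o['eef_pos'],o['tool_rot'],o['contact_force'],o['gripper_width'],bot.tip_reach)
for n in('scene','top'):
    c=bot.read_camera(n);cv2.imwrite(f'pics/{n}0.png',c['img'][:,:,::-1]);print(n,c['K'],c['eye'],c['attitude'])
E
```

```text
0.0 [0.19856493 0.64457528 0.25235181] [-5.57976319e-05  1.48843982e-01  9.88860294e-01 -8.85542784e-04] [-0.62985448 -0.31652721 -0.02349095] 0.9984393442790822 0.022
scene [[440.14017379   0.         319.89460796]
 [  0.         440.14017379 204.13783578]
 [  0.           0.           1.        ]] [1.5995882  0.58479966 1.04326483] [-0.21187389  0.4519902   0.77748869 -0.38252537]
top [[512.70727617   0.         320.39406831]
 [  0.         512.70727617 201.49470021]
 [  0.           0.           1.        ]] [ 0.49472491 -0.00869983  1.44477057] [ 0.03580979 -0.69872768  0.71381557 -0.0310584 ]
```

View pics/top0.png

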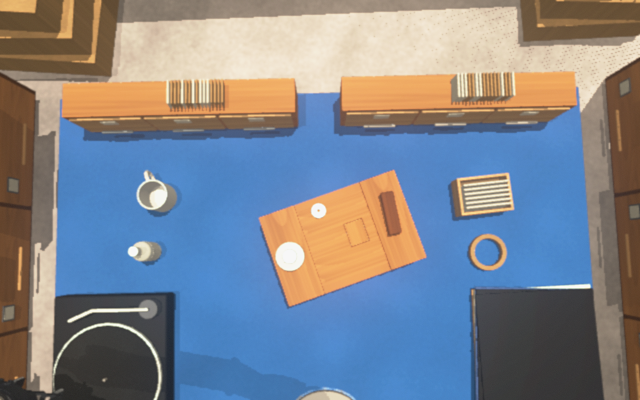

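View pics/scene0.png

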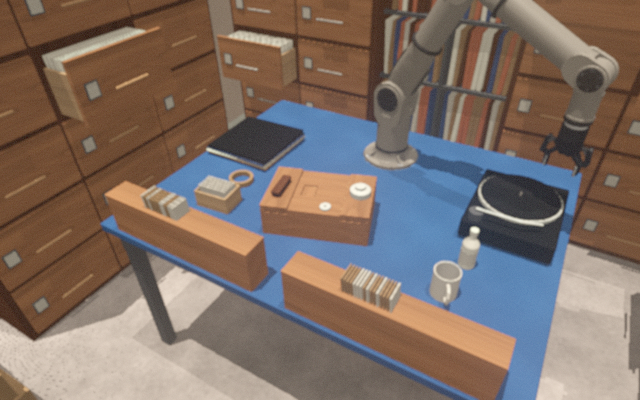

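The top view shows the chest with a faint square outline near (357,232), the weight at (290,256), the adapter at (318,211) and the brush at (390,213). The scene view shows the same, with the arm clear on the left. I'll measure the chest and zoom in.

```bash
cat > h.py <<'E'
import numpy as np,cv2
from scipy.spatial.transform import Rotation as R
def ray(c,uv,z):
    d=R.from_quat(np.r_[c['attitude'][1:],c['attitude'][0]]).apply(np.linalg.inv(c['K'])@[*uv,1])
    return c['eye']+d*(z-c['eye'][2])/d[2]
def pix(c,p):
    v=c['K']@R.from_quat(np.r_[c['attitude'][1:],c['attitude'][0]]).inv().apply(np.asarray(p)-c['eye'])
    return v[:2]/v[2]
E
python3 - <<'E'
from station import bot
from h import *
c=bot.read_camera('top');im=c['img'][:,:,::-1].copy()
x0,y0,x1,y1=250,160,440,315
cv2.imwrite('pics/crop0.png',cv2.resize(im[y0:y1,x0:x1],None,fx=3.8,fy=3.8,interpolation=cv2.INTER_CUBIC))
hsv=cv2.cvtColor(im,cv2.COLOR_BGR2HSV)
m=((hsv[...,0]<85)|(hsv[...,0]>130)).astype(np.uint8)
w=np.zeros_like(m);w[y0:y1,x0:x1]=m[y0:y1,x0:x1]
k=max(cv2.findContours(w,0,2)[0],key=cv2.contourArea)
b=cv2.boxPoints(cv2.minAreaRect(k));hull=cv2.convexHull(k)
q=cv2.approxPolyDP(hull,6,True)[:,0];print('minrect',b,'poly',q)
P=np.array([ray(c,p,.128) for p in b]);print(P.round(4),[np.linalg.norm(P[i]-P[i-1]).round(4) for i in range(4)],P.mean(0))
for n,p,z in(('plate',(357,232),.12),('weight',(290,256),.16),('adapter',(318,211),.128),('brush',(390,213),.15)):print(n,ray(c,p,z).round(4))
E
```

```text
minrect [[256.3123  217.67422]
 [394.9819  168.14935]
 [426.95023 257.66064]
 [288.2806  307.18552]] poly [[394 170]
 [426 256]
 [289 306]
 [259 217]]
[[ 0.5815  0.1647  0.128 ]
 [ 0.7024 -0.1963  0.128 ]
 [ 0.4701 -0.2697  0.128 ]
 [ 0.3528  0.0858  0.128 ]] [np.float64(0.2419), np.float64(0.3807), np.float64(0.2436), np.float64(0.3743)] [ 0.52669103 -0.05390483  0.128     ]
plate [ 0.5394 -0.0939  0.12  ]
weight [0.4819 0.0773 0.16  ]
adapter [0.5953 0.0055 0.128 ]
brush [ 0.5846 -0.1766  0.15  ]
```

View pics/crop0.png

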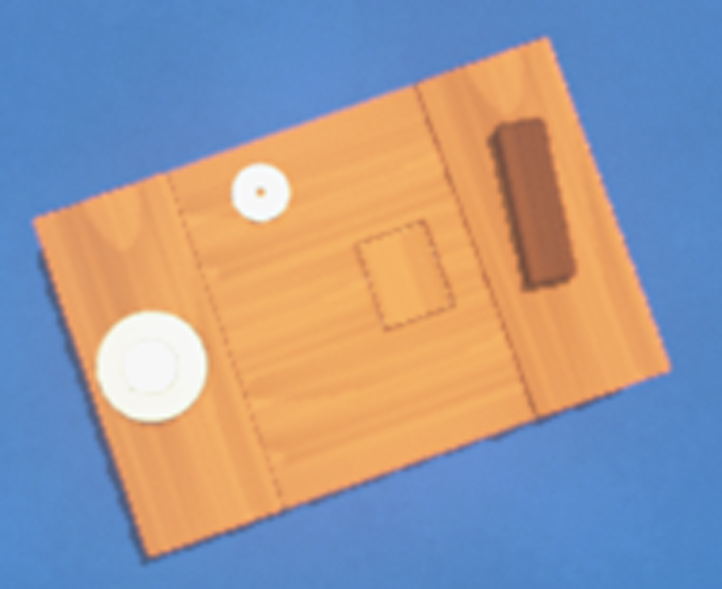

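The crop shows one plate outline, with corners near crop pixels (357,243), (424,221), (455,304) and (387,329). That puts its centre at world (0.5395, -0.093), which is chest x≈0, y≈-41 mm and within the stated range. The chest yaw is about 18°. The hand needs to turn -0.96 rad, shut, so that tool y lies along chest x.

Call:
jog_arm:
  deltas:
    - [0.025,-0.0345,0.002,0,0,-0.096,0]
    - [0.025,-0.0345,0.002,0,0,-0.096,0]
    - [0.025,-0.0345,0.002,0,0,-0.096,0]
    - [0.025,-0.0345,0.002,0,0,-0.096,0]
    - [0.025,-0.0345,0.002,0,0,-0.096,0]
    - [0.025,-0.0345,0.002,0,0,-0.096,0]
    - [0.025,-0.0345,0.002,0,0,-0.096,0]
    - [0.025,-0.0345,0.002,0,0,-0.096,0]
    - [0.025,-0.0345,0.002,0,0,-0.096,0]
    - [0.025,-0.0345,0.002,0,0,-0.096,0]
  newtons: 20

```text
t: 1.15
eef_pos: [0.4493, 0.2985, 0.2734]
tool_rot: [-0.0, 0.59, 0.807, 0.0]
contact_force: [0.5, 0.5, 0.4]
gripper_width: -0.003
grasp_force: 0.0
```

Call:
jog_arm:
  deltas:
    - [0.009,-0.039,0,0,0,0,0]
    - [0.009,-0.039,0,0,0,0,0]
    - [0.009,-0.039,0,0,0,0,0]
    - [0.009,-0.039,0,0,0,0,0]
    - [0.009,-0.039,0,0,0,0,0]
    - [0.009,-0.039,0,0,0,0,0]
    - [0.009,-0.039,0,0,0,0,0]
    - [0.009,-0.039,0,0,0,0,0]
    - [0.009,-0.039,0,0,0,0,0]
    - [0.009,-0.039,0,0,0,0,0]

```text
t: 2.15
eef_pos: [0.5387, -0.0914, 0.2732]
tool_rot: [-0.0, 0.589, 0.808, 0.0]
contact_force: [0.2, 0.5, 0.1]
gripper_width: 0.0
grasp_force: 0.0
```

Call:
jog_arm:
  deltas:
    - [0,0,0,0,0,0,0]
    - [0,0,0,0,0,0,0]

```text
t: 2.35
eef_pos: [0.5384, -0.0907, 0.273]
tool_rot: [-0.0, 0.59, 0.808, -0.0]
contact_force: [0.2, -0.1, 0.6]
gripper_width: 0.001
grasp_force: 0.0
```

Call:
jog_arm:
  deltas:
    - [0.001,-0.002,-0.03,0,0,0,0]
    - [0,0,-0.03,0,0,0,0]
    - [0,0,-0.03,0,0,0,0]
    - [0,0,-0.02,0,0,0,0]
    - [0,0,-0.012,0,0,0,0]
    - [0,0,0,0,0,0,0]
    - [0,0,0,0,0,0,0]

```text
t: 3.05
eef_pos: [0.5402, -0.0913, 0.1519]
tool_rot: [0.0, 0.588, 0.809, 0.0]
contact_force: [0.3, 0.7, 0.2]
gripper_width: 0.005
grasp_force: 0.0
```

Call:
jog_arm:
  deltas:
    - [0,0,-0.001,0,0,0,0]
    - [0,0,-0.001,0,0,0,0]
    - [0,0,-0.001,0,0,0,0]
    - [0,0,-0.001,0,0,0,0]
    - [0,0,0,0,0,0,0]
    - [0,0,0,0,0,0,0]

```text
t: 3.65
eef_pos: [0.5397, -0.0919, 0.1473]
tool_rot: [-0.0, 0.589, 0.808, 0.0]
contact_force: [-0.4, -0.7, 0.0]
gripper_width: 0.005
grasp_force: 0.0
```

Call:
jog_arm:
  deltas:
    - [0,0,-0.001,0,0,0,0]
    - [0,0,-0.001,0,0,0,0]
    - [0,0,0,0,0,0,0]
    - [0,0,0,0,0,0,0]

```text
t: 4.05
eef_pos: [0.5397, -0.0919, 0.1453]
tool_rot: [-0.0, 0.589, 0.808, -0.0]
contact_force: [0.7, -0.4, -0.2]
gripper_width: 0.007
grasp_force: 0.0
```

Tips are at about z=0.123. I'll keep going down slowly, watching the force.

Call:
jog_arm:
  deltas:
    - [0,0,-0.001,0,0,0,0]
    - [0,0,-0.001,0,0,0,0]
    - [0,0,0,0,0,0,0]
    - [0,0,0,0,0,0,0]

```text
t: 4.45
eef_pos: [0.5397, -0.0919, 0.1433]
tool_rot: [-0.0, 0.589, 0.808, -0.0]
contact_force: [-0.1, -0.0, 1.2]
gripper_width: 0.001
grasp_force: 0.0
```

Call:
jog_arm:
  deltas:
    - [0,0,-0.001,0,0,0,0]
    - [0,0,-0.001,0,0,0,0]
    - [0,0,0,0,0,0,0]
    - [0,0,0,0,0,0,0]

```text
t: 4.85
eef_pos: [0.5397, -0.0919, 0.1413]
tool_rot: [-0.0, 0.589, 0.808, -0.0]
contact_force: [-0.5, -0.3, -0.7]
gripper_width: 0.003
grasp_force: 0.0
```

Call:
jog_arm:
  deltas:
    - [0,0,-0.001,0,0,0,0]
    - [0,0,-0.001,0,0,0,0]
    - [0,0,0,0,0,0,0]
    - [0,0,0,0,0,0,0]

```text
t: 5.25
eef_pos: [0.5398, -0.0919, 0.1394]
tool_rot: [0.0, 0.589, 0.808, 0.0]
contact_force: [-0.4, -0.4, 2.3]
gripper_width: -0.002
grasp_force: 1.3
```

Light contact at tip height 0.1175, which is below the panel, so this is the plate. Pressing it in.

Call:
jog_arm:
  deltas:
    - [0,0,-0.001,0,0,0,0]
    - [0,0,-0.001,0,0,0,0]
    - [0,0,0,0,0,0,0]
    - [0,0,0,0,0,0,0]

```text
t: 5.65
eef_pos: [0.5398, -0.0919, 0.1374]
tool_rot: [0.0, 0.589, 0.808, 0.0]
contact_force: [-0.1, 0.2, 3.1]
gripper_width: 0.001
grasp_force: 1.5
```

Call:
jog_arm:
  deltas:
    - [0,0,-0.001,0,0,0,0]
    - [0,0,-0.001,0,0,0,0]
    - [0,0,0,0,0,0,0]
    - [0,0,0,0,0,0,0]

```text
t: 6.05
eef_pos: [0.5394, -0.0918, 0.1349]
tool_rot: [-0.0, 0.589, 0.808, -0.0]
contact_force: [-0.8, 0.5, -0.3]
gripper_width: 0.0
grasp_force: 0.0
```

Call:
jog_arm:
  deltas:
    - [0,0,-0.001,0,0,0,0]
    - [0,0,-0.0005,0,0,0,0]
    - [0,0,0,0,0,0,0]
    - [0,0,0,0,0,0,0]

```text
t: 6.45
eef_pos: [0.5396, -0.0918, 0.1341]
tool_rot: [-0.0, 0.589, 0.808, 0.0]
contact_force: [-2.5, 0.7, 7.7]
gripper_width: -0.002
grasp_force: 3.3
```

Call:
jog_arm:
  deltas:
    - [0,0,-0.0005,0,0,0,0]
    - [0,0,0,0,0,0,0]
    - [0,0,0,0,0,0,0]
    - [0,0,0,0,0,0,0]
    - [0,0,0,0,0,0,0]
    - [0,0,0,0,0,0,0]

```text
t: 7.05
eef_pos: [0.5396, -0.0918, 0.134]
tool_rot: [-0.0, 0.589, 0.808, 0.0]
contact_force: [-3.4, 1.1, 10.8]
gripper_width: 0.002
grasp_force: 5.5
```

Run:
```python
from station import bot
import cv2
c=bot.read_camera('top');im=c['img'][:,:,::-1]
cv2.imwrite('pics/press1.png',cv2.resize(im[150:330,230:450],None,fx=3.3,fy=3.3,interpolation=cv2.INTER_CUBIC))
```

```text
(no output)
```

View pics/press1.png

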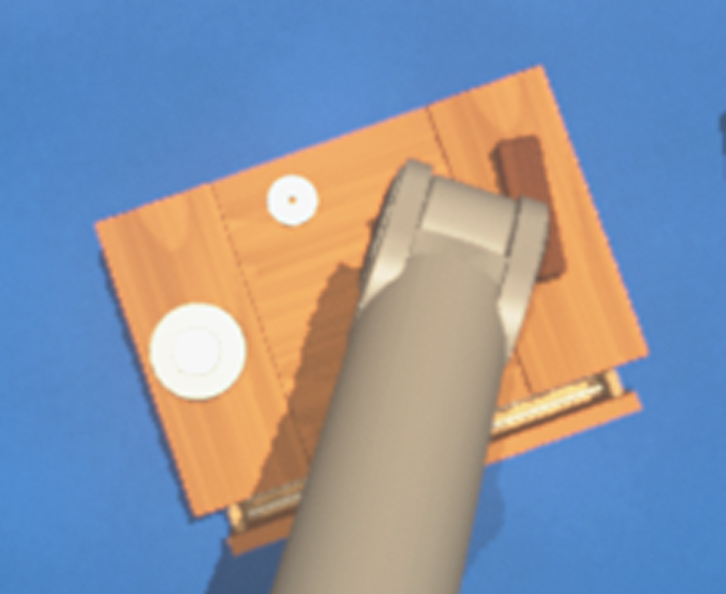

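The drawer is out: its open front shows along the lower edge, at crop (230,545) to (640,400). The force has risen steeply at 6 mm of travel, so the plate is fully in. Lifting straight up and moving away, then I'll check.

Call:
jog_arm:
  deltas:
    - [0,0,0.003,0,0,0,0]
    - [0,0,0.004,0,0,0,0]
    - [0,0,0.006,0,0,0,0]
    - [0,0,0.015,0,0,0,0]
    - [0,0,0.025,0,0,0,0]
    - [0,0,0.03,0,0,0,0]
    - [0,0,0.03,0,0,0,0]
    - [0,0,0.03,0,0,0,0]

```text
t: 7.9
eef_pos: [0.5395, -0.092, 0.2776]
tool_rot: [0.0, 0.589, 0.808, -0.0]
contact_force: [0.8, 0.5, 0.2]
gripper_width: -0.001
grasp_force: 0.0
```

Call:
jog_arm:
  deltas:
    - [-0.009,0.039,0,0,0,0,0]
    - [-0.009,0.039,0,0,0,0,0]
    - [-0.009,0.039,0,0,0,0,0]
    - [-0.009,0.039,0,0,0,0,0]
    - [-0.009,0.039,0,0,0,0,0]
    - [-0.009,0.039,0,0,0,0,0]
    - [-0.009,0.039,0,0,0,0,0]
    - [-0.009,0.039,0,0,0,0,0]
    - [0,0,0,0,0,0,0]
    - [0,0,0,0,0,0,0]

```text
t: 8.9
eef_pos: [0.4674, 0.2207, 0.2762]
tool_rot: [0.0, 0.588, 0.809, -0.0]
contact_force: [0.2, -0.8, -0.4]
gripper_width: 0.001
grasp_force: 0.0
```

Run:
```python
from station import bot
import cv2
c=bot.read_camera('top');im=c['img'][:,:,::-1]
cv2.imwrite('pics/after.png',im)
print(bot.get_obs()['joint_vel'].round(3))
```

```text
[ 0.022 -0.005  0.019  0.004 -0.003  0.     0.001]
```

View pics/after.png

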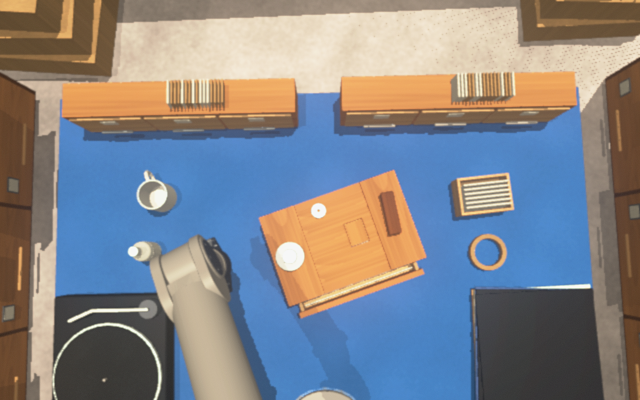

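The drawer stands open (front edge from (300,313) to (423,272)). The plate outline is at (357,232) again, the loose things are in their original places, and the arm is clear.

```bash
python3 -c "
from station import bot
print(bot.hand_in())"
```

```text
the job is handed in; nothing more can be done
None
```

I pressed the thumb plate fully in, the drawer sprang open, and I then lifted off the plate and took the hand clear; the last picture showed everything else still in place, and the job is handed in at about 9 s.

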